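Unlock the pantry's lock box and keep its lid kicked up

ROBOT

A 6-joint arm with a two-finger parallel gripper is mounted at the origin on a cart in front of the work surface, level with it; the furniture and walls round the work are solid. World frame = base frame: x ahead of the robot, y to its left, z up, the work surface at z = 0. Lengths are in m, angles in rad, forces in N, time in s.
With the tool pointing down it reaches from about 0.35 to 0.775 m from the base axis. Payload 7.3 kg.
Tool frame: the origin (TCP) lies midway between the tips of the shut fingers; the grasp point (between the pads) lies 19 mm behind it; z points along the fingers, y is the line along which they close (so a half turn about z gives the same grasp; the last joint's range is limited). The gripper opens to 92 mm and grips with 3 to 60 N. Pads are 19 mm wide; open, the fingers measure 130 mm over their backs; the gripper's body (75 mm by 190 mm) begins 47 mm behind the grasp point.
Start: joints at [1.052, 0.342, 1.524, -0, 1.275, -0.146], TCP at [0.191, 0.489, 0.195] pointing down, gripper open.
Joint ranges: [-2.53, 2.53], [-0.77, 2.02], [0.04, 2.7], [-1, 4.14], [0.28, 2.66], [-3.11, 3.11]. Speed limits (rad/s): [2.57, 2.57, 3.14, 3.14, 3.14, 3.14].

INTERFACE

Orientations are given as [roll, pitch, yaw] about the fixed x, y, z axes, in that order (R = Rz(yaw) Ry(pitch) Rx(roll)).
In Python, from cell import robot, read_camera, camera_params, nets gives the robot as it stands. The module is installed in compiled form; this text tells all that it offers.
- The arm moves only by the tool step_arm, never from a script. Its argument "steps" is a list of rows, each an object of numbers: "x", "y", "z": the shift along the tool's x, y, z as a fraction of full scale; "rx", "ry", "rz": the turn, a rotation vector about the tool's x, y, z as a fraction of full scale; "claw": the opening, from -1 (shut) to 1 (fully open). In form: [{"x": .., "y": .., "z": .., "rx": .., "ry": .., "rz": .., "claw": ..}, ...]. A call has 1 to 12 rows; each row is the pose to reach, as a shift and turn from the pose commanded when the call began, along the tool's axes at that moment; what a row does not reach only later rows make up. Full scale, the value 1, is 750 mm for a shift and pi/4 rad for a turn. A row lasts 1/12 s, in which the tool goes at most 41.7 mm and 7.16 degrees, less where a joint would pass 70% of its speed; a pose out of reach is approached as far as the arm can. A call with a number of a shift or a turn outside -1 to 1 is refused whole. A call with a gripper value outside its range is refused whole. The fingers move at their own pace and stop on an object; "squeeze" is the grip in N (left out, the last holds). Time passes only in rows, so rows that repeat a pose let the fingers close. It gives the time, the measured TCP pose, the force, the opening and the grip force at its end, in the units of the state.
- robot.observe(): the state, without advancing time (a new reading comes with each control period).
- read_camera(name): name is "scene" or "top"; returns (picture, depth): 420x560x3 uint8, blue, green, red; 420x560 float32, m along the optical axis (not along the pixel's ray), 0 where there is no reading.
- camera_params(name): a dict with "fx", "fy", "cx", "cy" (pixels), "R" (3x3) and "t" (3): a world point X has camera coordinates R X + t. Camera axes: x right, y down, z forward; pixel columns grow to the right and rows downward; lengths in m; the calibration is good to about 2 mm. A picture is of the moment at which its call begins. camera_params takes no time and is no camera call.
- robot.hand_in(): hands the job in; it is judged then, once.
Trained networks look in the newest picture that a camera, given by its name, has taken for a name from the list of things; names that differ only in an ending like _2 or _b are one class to them, and where a whole thing is asked for, a point or a joint stands for the part that bears it (a point fixed in the world has none). Each returns a list of dicts, best first, with "conf" (0 to 1); they miss things now and then, are a little off and sometimes report something else, mostly with a low value. They report only what shows in the picture. A call takes as long as a camera call.
- nets.masks_of(camera, query): "region" (420x560 bool, what is visible of it) and "box" ([left, top, right, bottom] in pixels, round what is visible of it).
- nets.landmark_of(camera, query): "pixel" ([row, column] in pixels: a listed point, or the origin of a listed thing).
The state is a dict: "time": time; "qpos": joint angles; "qvel": joint speeds; "joint_efforts": joint torques, N m; "tool_pos": TCP position; "tool_rot": TCP orientation; "contact_force": force on the tool from outside, world axes, zero at the start; "torque": the same for the moment, N m; "opening": finger opening in m; "grip_force": force on a finger pad.
Only numpy, scipy, OpenCV 4.12 (cv2) and the standard library are available. Lean on these libraries where they do the work, as an engineer would, in place of code of your own. Each camera call takes 0.05 s, during which the arm holds its last target. There are 200 camera calls.

TASK

Take the round-headed key out of the wooden key block, push it all the way down into the lock on the grey steel box (its pins are sticky, so wiggle the key a little if it stops short), and turn it a quarter turn clockwise to the stop so that the lock kicks the front edge of the lid up. The lock springs back when let go, so finish while still holding the key fully in and turned, with the lid up for me to get my fingers under it. Leave the square-headed key in the block and the tape, jar and tin near by where they are.

Things in the scene. Friction and masses are not known exactly. Their poses are not given: they have to be found in the camera images.
- key: The key to use: black head with a ROUND outline (34 mm disc), steel blade pointing down. Origin at the blade's tip, z up, x across the blade's width, y across its thickness. Blade 12 mm wide, 4 mm thick, 34 mm long, its last 5 mm slimmer (8 x 2 mm); goes in either way round. 28 mm wide shoulder under the head at z 34 mm; top at z 73 mm. Stands loosely in the block. 25 to 50 g.
- key_grip (a point): Where to grip the key: on its axis, 58 mm above the tip (24 mm above the shoulder), between the head's flat faces, which are 10 mm apart along y. Axes as for the key.
- other_key: A different key that stays where it is: black head too, but with a SQUARE outline, a little larger (40 mm wide, 36 mm tall, top at z 75 mm); its 15 mm blade does not fit this lock. Origin and axes as for the key. The two keys swap slots from start to start.
- key_block: Fixed wooden block, 46 mm (x) by 124 mm (y) by 40 mm tall, origin at the centre of its underside. The keys stand in two slots at y = +32 and -32 mm, blades 34 mm deep, shoulders on its top, blade widths along the block's y, so the flat faces of the heads look along its x.
- lockbox: Fixed grey steel box, 200 mm deep (x), 220 mm wide (y), 100 mm tall, origin at the centre of its underside, +x from its front to the lid's hinge. The front 76 mm of its top is a fixed deck with the lock, whose 47 mm ring stands 4 mm above it; the rest is the flush lid. Wall cabinets hang over the worktop beyond about x = 0.6 m, 0.46 m up.
- keyhole (a point): Centre of the keyhole at the height of the ring's top, 104 mm above the worktop; axes of the box, z up. Unturned, the slot is 13.5 mm long along x, 5.5 mm wide along y, with a lead-in that widens it by 3.3 mm all round. Fully home the key's shoulder rests on the ring and its tip is 34 mm below this point.
- pins (a point): On the keyhole's axis, 17 mm down. Two sticky pins, one from each broad side of the slot, stop the key with its tip about 12 to 25 mm down: a straight push can take 10 to 25 N, but rocking the key about 0.1 rad each way about z while pressing lightly works it past. From 27 mm on a spring pushes back with 1 to 3 N. The lock will not turn until the key is within 2 mm of home.
- plug (a joint): Turn of the lock, rad: 0 unturned, grows clockwise seen from above to a firm stop at 1.45. The key has about 0.13 rad of play in the slot. A spring turns it back with 0.03 to 0.08 N m, so it returns when let go.
- lid (a joint): Opening of the box's flush, handleless lid (124 mm deep, hinged at the far edge), rad: 0 shut. The lock's cam lifts it in step with the turn, to 0.12 (front edge 15 mm up) at the stop; it drops back with the lock.
- label_tape: Bystander: roll of tape lying flat, 101 x 100 x 25 mm, origin at the centre of its underside.
- honey_jar: Bystander: glass jar with a grey lid, 61 mm across, 89 mm tall, origin at the centre of its underside.
- sardine_tin: Bystander: flat oval tin, 63 x 105 x 25 mm, origin at the centre of its underside.

How it is judged:
By the outcome, as a careful person would: the job done as asked, in the order asked, and still so for the second after the job is handed in, while the arm keeps its last pose, push and grip.
It also fails if it takes over 64 s, if anything falls off the work surface, if the arm or the gripper's body presses on something with over 40 N, if the wrist force passes 120 N, or if a joint passes its speed limit or range.

## Working session

There is one attempt and no reset: what is moved stays moved. The work goes in short steps, Python scripts to look and compute and a tool call to move; the robot and the scene stay as the last step left them, time stands still between calls to the robot, and variables do not carry over. Pictures are saved under pics/ and viewed, at most 10 in all, crops included, and the job is handed in when it is done.

Besides the shell and the picture viewer there is one more tool, called after "Emit:" as name(argument=value, ...) on one line, values as JSON. step_arm: Moves the arm, as the interface text tells. Its arguments: {"type":"object","properties":{"steps":{"type":"array","items":{"type":"object","properties":{"x":{"type":"number","minimum":-1,"maximum":1},"y":{"type":"number","minimum":-1,"maximum":1},"z":{"type":"number","minimum":-1,"maximum":1},"rx":{"type":"number","minimum":-1,"maximum":1},"ry":{"type":"number","minimum":-1,"maximum":1},"rz":{"type":"number","minimum":-1,"maximum":1},"claw":{"type":"number"}}}},"squeeze":{"type":"number"}},"required":["steps"]}

```bash
mkdir -p pics; cat > h.py <<'E'
import numpy as np, cv2
from cell import robot, read_camera, camera_params, nets
def back(cam,r,c,depth=None,z=None):
    p=camera_params(cam);R=np.array(p["R"]);t=np.array(p["t"])
    d=np.array([(c-p["cx"])/p["fx"],(r-p["cy"])/p["fy"],1.0])
    o=-R.T@t; w=R.T@d
    s=depth if depth is not None else (z-o[2])/w[2]
    return o+s*w
def cloud(cam,D):
    p=camera_params(cam);R=np.array(p["R"]);t=np.array(p["t"])
    v,u=np.mgrid[0:D.shape[0],0:D.shape[1]]
    P=np.stack([(u-p["cx"])/p["fx"]*D,(v-p["cy"])/p["fy"]*D,D],-1)
    return (P-t)@R
E
python3 - <<'E'
from h import *
np.set_printoptions(precision=4,suppress=True)
s=robot.observe();print(s)
for c in("scene","top"):
    im,D=read_camera(c);cv2.imwrite(f"pics/{c}0.png",im);np.save(f"{c}0.npy",D)
    p=camera_params(c);print(c,p["fx"],-np.array(p["R"]).T@np.array(p["t"]))
    W=cloud(c,D)
    for q in("key","other_key","key_block","lockbox"):
        for m in nets.masks_of(c,q)[:2]:
            P=W[m["region"]&(D>0)];print(q,"mask",round(m["conf"],2),m["box"],np.percentile(P,[2,50,98],axis=0).round(3).tolist() if len(P) else 0)
    for q,z in(("key_grip",.064),("keyhole",.104),("key",.006),("other_key",.006)):
        for m in nets.landmark_of(c,q)[:2]: print(q,"lm",round(m["conf"],2),m["pixel"],back(c,*m["pixel"],z=z))
E
```

```text
{'time': 0.0, 'qpos': array([ 1.052 ,  0.3428,  1.525 , -0.    ,  1.2754, -0.146 ]), 'qvel': array([-0.    , -0.0005,  0.0011,  0.0009, -0.0001, -0.0002]), 'joint_efforts': array([  0.0004, -43.1252, -24.4209,   0.0719,   0.0561,  -0.0001]), 'tool_pos': array([0.191 , 0.4885, 0.1947]), 'tool_rot': array([-3.14  , -0.0002,  2.7688]), 'contact_force': array([-0.1201,  0.0335, -0.3546]), 'torque': array([ 0.0188,  0.0209, -0.0255]), 'grip_force': 0.0, 'opening': 0.0920747566528156}
scene 391.7819384864418 [-0.1911 -0.5226  0.5908]
key mask 0.75 [299.5, 252.3, 313.3, 268.5] [[0.436, -0.286, 0.042], [0.439, -0.272, 0.061], [0.446, -0.257, 0.078]]
key_block mask 0.86 [261.6, 257.1, 323.9, 286.6] [[0.408, -0.301, 0.001], [0.421, -0.245, 0.031], [0.46, -0.184, 0.04]]
lockbox mask 0.8 [130.9, 170.4, 240.0, 248.3] [[0.416, -0.0, 0.004], [0.468, 0.084, 0.09], [0.627, 0.219, 0.101]]
key_grip lm 0.64 [254.2, 307.8] [ 0.4543 -0.2689  0.064 ]
keyhole lm 0.56 [198.5, 173.5] [0.4613 0.1059 0.104 ]
key lm 0.5 [278.4, 310.0] [ 0.4455 -0.2808  0.006 ]
other_key lm 0.78 [271.4, 281.1] [ 0.4374 -0.2121  0.006 ]
top 414.88470230535086 [ 0.3995 -0.1311  1.1216]
key_block mask 0.61 [303.4, 256.2, 349.6, 285.3] [[0.415, -0.297, -0.002], [0.443, -0.24, 0.039], [0.471, -0.176, 0.071]]
lockbox mask 0.87 [136.9, 187.0, 234.7, 281.9] [[0.427, 0.007, 0.039], [0.525, 0.116, 0.1], [0.629, 0.228, 0.105]]
key_grip lm 0.65 [266.0, 335.9] [ 0.4492 -0.258   0.064 ]
key_grip lm 0.49 [267.1, 340.5] [ 0.4464 -0.2695  0.064 ]
keyhole lm 0.8 [258.1, 185.8] [0.4677 0.1133 0.104 ]
other_key lm 0.55 [270.8, 311.3] [ 0.4395 -0.1994  0.006 ]
```

```bash
python3 - <<'E'
from h import *
a=cv2.imread("pics/scene0.png")[160:310,110:340];b=cv2.imread("pics/top0.png")[170:300,120:370]
a=cv2.resize(a,None,fx=3,fy=3,interpolation=cv2.INTER_CUBIC)[:, :690];b=cv2.resize(b,None,fx=3,fy=3,interpolation=cv2.INTER_CUBIC)
cv2.imwrite("pics/a.png",a);cv2.imwrite("pics/b.png",b)
E
```

```text
(no output)
```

View pics/a.png

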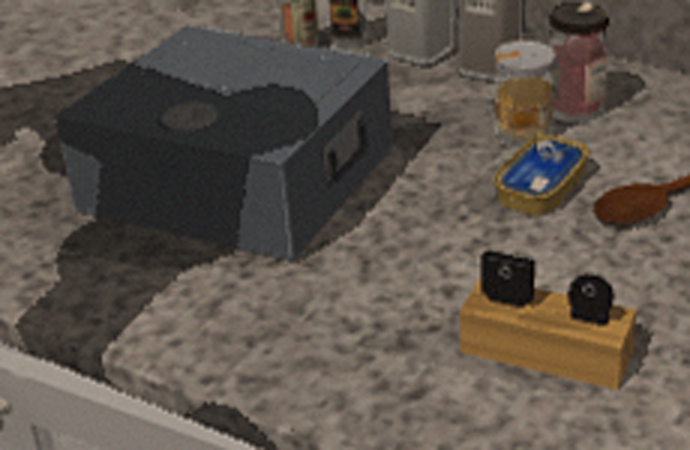

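View pics/b.png

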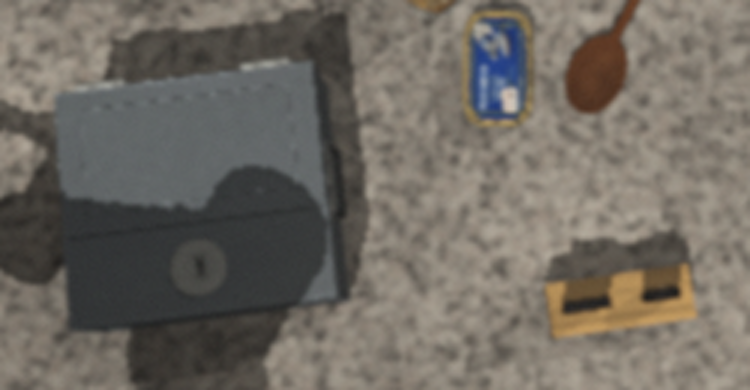

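View pics/top0.png

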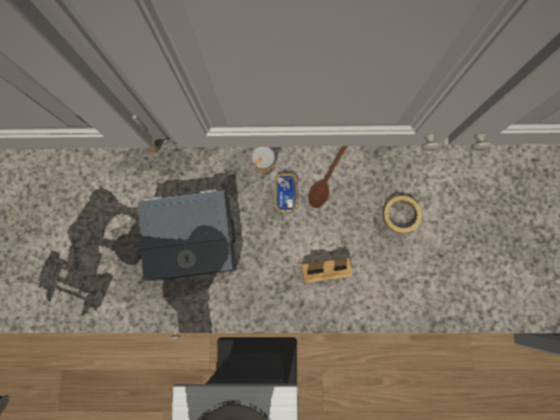

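The scene view shows the square key left (crop 508,278) and the round key right (590,297), nearer −y. The top view shows the block at about (327,271) and the lock ring at about (186,259). Next I'll refine the poses.

```bash
python3 - <<'E'
from h import *
np.set_printoptions(precision=4,suppress=True)
def rect(P,name):
    r=cv2.minAreaRect((P[:,:2]*1000).astype(np.float32));print(name,len(P),np.round(r[0],1),np.round(r[1],1),round(r[2],2),"medz",np.median(P[:,2]).round(4))
for c in("top","scene"):
    D=np.load(c+"0.npy");im=cv2.imread(f"pics/{c}0.png");W=cloud(c,D);x,y,z=W[...,0],W[...,1],W[...,2];ok=D>0
    m=ok&(z>.09)&(z<.112)&(x>.38)&(x<.68)&(y>-.05)&(y<.26);rect(W[m],c+" boxtop")
    near=ok&(x>.38)&(x<.5)&(y>-.34)&(y<-.14)
    m=near&(z>.033)&(z<.045);rect(W[m],c+" blocktop")
    for n,s in(("round",y<-.24),("square",y>=-.24)):
        m=near&(z>.046)&s
        if m.sum()>3: rect(W[m],c+" "+n);print(W[m].mean(0),W[m].max(0),W[m].min(0))
    # colour: wood
    hsv=cv2.cvtColor(im,cv2.COLOR_BGR2HSV);wood=near&(hsv[...,1]>110)&(hsv[...,2]>110)&(z>.033)&(z<.046);rect(W[wood],c+" wood")
    # ring
    g=cv2.GaussianBlur(im,(0,0),.7).max(2).astype(int)
    reg=ok&(np.hypot(x-.466,y-.113)<.033)&(z>.09)
    th=(np.percentile(g[reg],20)+np.percentile(g[reg],80))/2
    rr,cc=np.where(reg&(g>th));P=np.array([back(c,a,b,z=.104) for a,b in zip(rr,cc)]);rect(P,c+" ring")
    (e,ax,an)=cv2.fitEllipse(cv2.convexHull((P[:,:2]*1000).astype(np.float32)));print(e,ax,an)
    u,v=cc.mean(),rr.mean();print(u,v)
E
```

```text
top boxtop 7109 [530.7 123. ] [206.  221.4] 7.19 medz 0.1004
top blocktop 736 [ 440.8 -236.2] [ 45.7 124.5] 8.04 medz 0.0396
top round 54 [ 444.9 -267.2] [ 9.7 32.7] 8.17 medz 0.0743
[ 0.4446 -0.2656  0.0734] [ 0.4515 -0.2508  0.0834] [ 0.4389 -0.2831  0.0537]
top square 73 [ 436.2 -204.1] [ 9.9 39.5] 7.77 medz 0.0799
[ 0.4359 -0.2033  0.0783] [ 0.4436 -0.1842  0.0846] [ 0.4291 -0.224   0.0492]
top wood 540 [ 440.9 -236.5] [ 44.7 123.8] 8.0 medz 0.0395
top ring 238 [466.8 112.9] [44.4 41.5] 89.83 medz 0.104
(466.3337097167969, 113.0175552368164) (43.53744888305664, 44.57910919189453) 179.02296447753906
185.76050420168067 258.6218487394958
scene boxtop 3215 [526.9 119.5] [208.6 223.8] 6.86 medz 0.0984
scene blocktop 652 [ 437.8 -239. ] [ 49.6 124.3] 8.33 medz 0.0381
scene round 175 [ 441.7 -271.1] [13.1 32.3] 2.65 medz 0.0635
[ 0.4393 -0.272   0.0634] [ 0.4487 -0.2551  0.0784] [ 0.4348 -0.2873  0.0461]
scene square 256 [ 432.7 -207.9] [12. 40.] 8.19 medz 0.0659
[ 0.4305 -0.2087  0.0654] [ 0.4404 -0.1884  0.0809] [ 0.4252 -0.228   0.0465]
scene wood 546 [ 436.5 -239.1] [ 48.4 123.8] 8.91 medz 0.038
scene ring 131 [462.2 107.4] [47.3 41.5] 61.98 medz 0.104
(462.3321533203125, 107.69432067871094) (43.15266799926758, 48.11798095703125) 152.39361572265625
173.29770992366412 198.17557251908397
```

```bash
cat >> h.py <<'E'
def plan(p,yaw_deg,frm=None):
    """row numbers from pose frm=(x,y,z,yawdeg) (default measured) to target, tool down"""
    s=robot.observe()
    if frm is None: frm=(*s["tool_pos"],np.degrees(s["tool_rot"][2]))
    a=np.radians(frm[3]);d=np.array(p)-frm[:3]
    dy=(yaw_deg-frm[3]+180)%360-180
    print("x %.4f y %.4f z %.4f rz %.3f"%(*(np.array([d@[np.cos(a),np.sin(a),0],d@[np.sin(a),-np.cos(a),0],-d[2]])/.75),-dy/45),"rows",np.linalg.norm(d)/.0417,abs(dy)/7.16)
E
python3 - <<'E'
from h import *
plan((.42,.11,.20),113.6)
plan((.4435,-.2695,.20),98,(.42,.11,.20,113.6))
E
```

```text
x -0.4681 y -0.3595 z -0.0061 rz 1.001 rows 10.616253448335215 6.290596097719071
x -0.4762 y -0.1739 z -0.0000 rz 0.347 rows 9.118151221560483 2.1787709497206698
```

Emit:
step_arm(steps=[{"x": -0.468,"y": -0.36,"z": -0.006,"rz": 1,"claw": 1},{"x": -0.468,"y": -0.36,"z": -0.006,"rz": 1,"claw": 1},{"x": -0.468,"y": -0.36,"z": -0.006,"rz": 1,"claw": 1},{"x": -0.468,"y": -0.36,"z": -0.006,"rz": 1,"claw": 1},{"x": -0.468,"y": -0.36,"z": -0.006,"rz": 1,"claw": 1},{"x": -0.468,"y": -0.36,"z": -0.006,"rz": 1,"claw": 1},{"x": -0.468,"y": -0.36,"z": -0.006,"rz": 1,"claw": 1},{"x": -0.468,"y": -0.36,"z": -0.006,"rz": 1,"claw": 1},{"x": -0.468,"y": -0.36,"z": -0.006,"rz": 1,"claw": 1},{"x": -0.468,"y": -0.36,"z": -0.006,"rz": 1,"claw": 1},{"x": -0.468,"y": -0.36,"z": -0.006,"rz": 1,"claw": 1},{"x": -0.468,"y": -0.36,"z": -0.006,"rz": 1,"claw": 1}])

```text
$.steps[0]: bad value
```

Emit:
step_arm(steps=[{"x": -0.476,"y": -0.174,"z": 0,"rz": 0.347},{"x": -0.476,"y": -0.174,"z": 0,"rz": 0.347},{"x": -0.476,"y": -0.174,"z": 0,"rz": 0.347},{"x": -0.476,"y": -0.174,"z": 0,"rz": 0.347},{"x": -0.476,"y": -0.174,"z": 0,"rz": 0.347},{"x": -0.476,"y": -0.174,"z": 0,"rz": 0.347},{"x": -0.476,"y": -0.174,"z": 0,"rz": 0.347},{"x": -0.476,"y": -0.174,"z": 0,"rz": 0.347},{"x": -0.476,"y": -0.174,"z": 0,"rz": 0.347},{"x": -0.476,"y": -0.174,"z": 0,"rz": 0.347},{"x": -0.476,"y": -0.174,"z": 0,"rz": 0.347},{"x": -0.476,"y": -0.174,"z": 0,"rz": 0.347}])

```text
$.steps[0]: bad value
```

```bash
python3 - <<'E'
from h import *
np.set_printoptions(precision=4,suppress=True)
s=robot.observe();print(s["time"],s["qpos"],s["tool_pos"],s["tool_rot"])
plan((.4435,-.2695,.045),98)
for c in("scene","top"):
    im,D=read_camera(c);cv2.imwrite(f"pics/{c}1.png",im);np.save(f"{c}1.npy",D);W=cloud(c,D)
    p=camera_params(c);X=np.array(p["R"])@s["tool_pos"]+p["t"];print(c,"tcp px",X[0]/X[2]*p["fx"]+p["cx"],X[1]/X[2]*p["fy"]+p["cy"])
a=cv2.imread("pics/scene1.png")[150:310,230:390]
cv2.imwrite("pics/c.png",cv2.resize(a,None,fx=3.7,fy=3.7,interpolation=cv2.INTER_CUBIC))
E
```

```text
0.9 [ 1.052   0.342   1.5241 -0.      1.2754 -0.146 ] [0.1912 0.489  0.1954] [3.1415 0.     2.7688]
x -0.6816 y -0.8193 z 0.2006 rz 1.348 rows 19.504985342918737 8.469367047439741
scene tcp px -44.2618334540839 176.6504748695219
top tcp px -5.10528749773448 386.35621445099605
```

View pics/c.png

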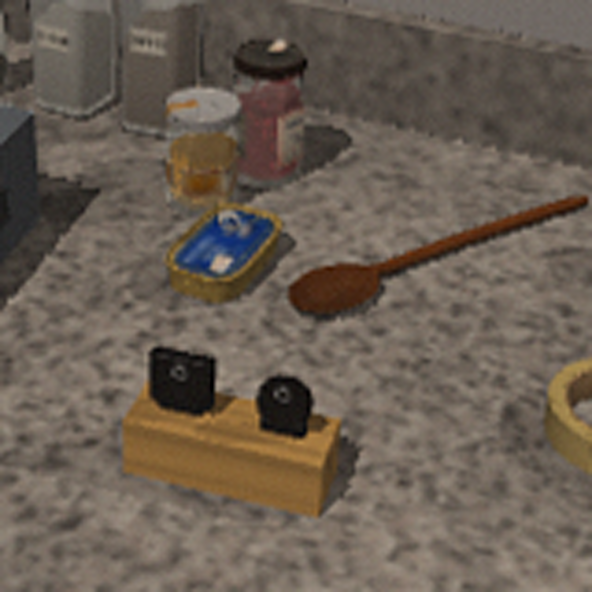

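The moves were refused, probably because a row needs all seven fields. The view shows the scene unmoved: square key at (182,380), round key at (284,405).

Emit:
step_arm(steps=[{"x": -0.468,"y": -0.36,"z": -0.006,"rx": 0,"ry": 0,"rz": 1,"claw": 1},{"x": -0.468,"y": -0.36,"z": -0.006,"rx": 0,"ry": 0,"rz": 1,"claw": 1},{"x": -0.468,"y": -0.36,"z": -0.006,"rx": 0,"ry": 0,"rz": 1,"claw": 1},{"x": -0.468,"y": -0.36,"z": -0.006,"rx": 0,"ry": 0,"rz": 1,"claw": 1},{"x": -0.468,"y": -0.36,"z": -0.006,"rx": 0,"ry": 0,"rz": 1,"claw": 1},{"x": -0.468,"y": -0.36,"z": -0.006,"rx": 0,"ry": 0,"rz": 1,"claw": 1},{"x": -0.468,"y": -0.36,"z": -0.006,"rx": 0,"ry": 0,"rz": 1,"claw": 1},{"x": -0.468,"y": -0.36,"z": -0.006,"rx": 0,"ry": 0,"rz": 1,"claw": 1},{"x": -0.468,"y": -0.36,"z": -0.006,"rx": 0,"ry": 0,"rz": 1,"claw": 1},{"x": -0.468,"y": -0.36,"z": -0.006,"rx": 0,"ry": 0,"rz": 1,"claw": 1},{"x": -0.468,"y": -0.36,"z": -0.006,"rx": 0,"ry": 0,"rz": 1,"claw": 1},{"x": -0.468,"y": -0.36,"z": -0.006,"rx": 0,"ry": 0,"rz": 1,"claw": 1}])

```text
time: 2.0
tool_pos: [0.4223, 0.1058, 0.2]
tool_rot: [3.141, 0.002, 1.979]
contact_force: [-0.1, 0.1, 0.5]
opening: 0.0921
grip_force: 0.0
```

Emit:
step_arm(steps=[{"x": -0.476,"y": -0.174,"z": 0,"rx": 0,"ry": 0,"rz": 0.347,"claw": 1},{"x": -0.476,"y": -0.174,"z": 0,"rx": 0,"ry": 0,"rz": 0.347,"claw": 1},{"x": -0.476,"y": -0.174,"z": 0,"rx": 0,"ry": 0,"rz": 0.347,"claw": 1},{"x": -0.476,"y": -0.174,"z": 0,"rx": 0,"ry": 0,"rz": 0.347,"claw": 1},{"x": -0.476,"y": -0.174,"z": 0,"rx": 0,"ry": 0,"rz": 0.347,"claw": 1},{"x": -0.476,"y": -0.174,"z": 0,"rx": 0,"ry": 0,"rz": 0.347,"claw": 1},{"x": -0.476,"y": -0.174,"z": 0,"rx": 0,"ry": 0,"rz": 0.347,"claw": 1},{"x": -0.476,"y": -0.174,"z": 0,"rx": 0,"ry": 0,"rz": 0.347,"claw": 1},{"x": -0.476,"y": -0.174,"z": 0,"rx": 0,"ry": 0,"rz": 0.347,"claw": 1},{"x": -0.476,"y": -0.174,"z": 0,"rx": 0,"ry": 0,"rz": 0.347,"claw": 1},{"x": -0.476,"y": -0.174,"z": 0,"rx": 0,"ry": 0,"rz": 0.347,"claw": 1},{"x": -0.476,"y": -0.174,"z": 0,"rx": 0,"ry": 0,"rz": 0.347,"claw": 1}])

```text
time: 3.0
tool_pos: [0.4432, -0.2687, 0.1995]
tool_rot: [-3.141, -0.002, 1.71]
contact_force: [0.1, 0.5, 0.5]
opening: 0.0917
grip_force: 0.0
```

```bash
python3 - <<'E'
from h import *
np.set_printoptions(precision=4,suppress=True)
for c in("scene","top"):
    im,D=read_camera(c);cv2.imwrite(f"pics/{c}1.png",im);np.save(f"{c}1.npy",D);W=cloud(c,D)
    s=robot.observe()
    p=camera_params(c);X=np.array(p["R"])@s["tool_pos"]+p["t"];print(c,"tcp px",X[0]/X[2]*p["fx"]+p["cx"],X[1]/X[2]*p["fy"]+p["cy"])
print(s["time"],s["qpos"],s["tool_pos"],s["tool_rot"])
plan((.4435,-.2695,.045),98)
a=cv2.imread("pics/scene1.png")[130:310,230:410]
cv2.imwrite("pics/d.png",cv2.resize(a,None,fx=3.3,fy=3.3,interpolation=cv2.INTER_CUBIC))
E
```

```text
scene tcp px 308.2087938417372 202.89378222809742
top tcp px 347.85351767856315 265.6935009150207
3.1 [-0.6918  0.3261  1.5347  0.0005  1.2815 -0.8336] [ 0.4434 -0.2679  0.1999] [-3.1415 -0.0009  1.7124]
x -0.0021 y -0.0002 z 0.2066 rz 0.003 rows 3.7159301286563093 0.01614460306562053
```

View pics/d.png

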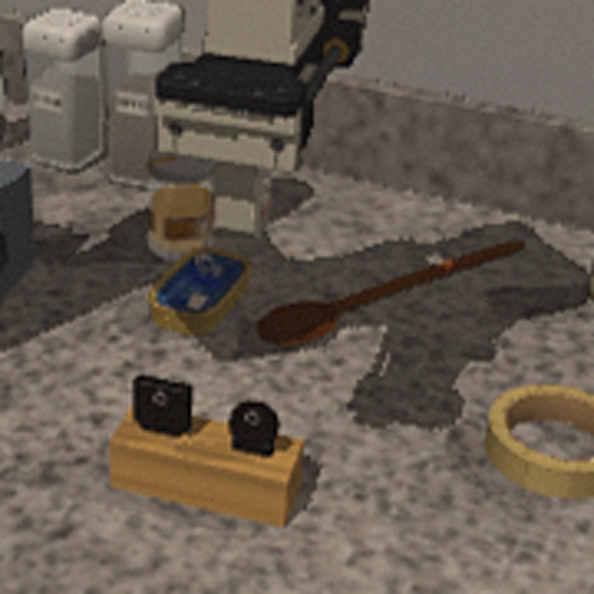

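The view shows the near fingertip's lower edge at about crop (240,236), with the block and both keys clear below. I'll check the scene camera's bias against the finger.

```bash
python3 - <<'E'
from h import *
np.set_printoptions(precision=4,suppress=True)
s=robot.observe();tp=s["tool_pos"];a=s["tool_rot"][2]
for c in("scene","top"):
    D=np.load(c+"1.npy");W=cloud(c,D);q=W-tp
    X=q[...,0]*np.cos(a)+q[...,1]*np.sin(a);Y=q[...,0]*np.sin(a)-q[...,1]*np.cos(a);Z=-q[...,2]
    for lo,hi in((-.03,.01),(-.065,-.03),(-.2,-.065)):
        m=(D>0)&(Z>lo)&(Z<hi)&(np.hypot(X,Y)<.15)
        if m.sum()<5: continue
        print(c,lo,hi,m.sum(),"X",np.percentile(X[m],[1,5,50,95,99]),"Y",np.percentile(Y[m],[1,5,50,95,99]),"Z",np.percentile(Z[m],[1,99]))
E
```

```text
scene -0.065 -0.03 196 X [-0.0128 -0.0123 -0.0038  0.009   0.0096] Y [-0.0678 -0.0671 -0.0645 -0.0506  0.0494] Z [-0.0647 -0.031 ]
scene -0.2 -0.065 3446 X [-0.0382 -0.0372 -0.0108  0.027   0.0335] Y [-0.0976 -0.0962 -0.0526  0.0623  0.0817] Z [-0.1985 -0.07  ]
top -0.2 -0.065 1636 X [-0.0336 -0.0275  0.0172  0.0373  0.0378] Y [-0.0936 -0.0906 -0.0588  0.0871  0.0934] Z [-0.1984 -0.1078]
```

Emit:
step_arm(squeeze=25, steps=[{"x": -0.0015,"y": 0,"z": 0.05,"rx": 0,"ry": 0,"rz": 0,"claw": 1},{"x": -0.0015,"y": 0,"z": 0.1,"rx": 0,"ry": 0,"rz": 0,"claw": 1},{"x": -0.0015,"y": 0,"z": 0.14,"rx": 0,"ry": 0,"rz": 0,"claw": 1},{"x": -0.0015,"y": 0,"z": 0.17,"rx": 0,"ry": 0,"rz": 0,"claw": 1},{"x": -0.0015,"y": 0,"z": 0.19,"rx": 0,"ry": 0,"rz": 0,"claw": 1},{"x": -0.0015,"y": 0,"z": 0.2,"rx": 0,"ry": 0,"rz": 0,"claw": 1},{"x": -0.0015,"y": 0,"z": 0.206,"rx": 0,"ry": 0,"rz": 0,"claw": 1},{"x": -0.0015,"y": 0,"z": 0.206,"rx": 0,"ry": 0,"rz": 0,"claw": 1},{"x": -0.0015,"y": 0,"z": 0.206,"rx": 0,"ry": 0,"rz": 0,"claw": -1},{"x": -0.0015,"y": 0,"z": 0.206,"rx": 0,"ry": 0,"rz": 0,"claw": -1},{"x": -0.0015,"y": 0,"z": 0.206,"rx": 0,"ry": 0,"rz": 0,"claw": -1},{"x": -0.0015,"y": 0,"z": 0.206,"rx": 0,"ry": 0,"rz": 0,"claw": -1}])

```text
time: 4.1
tool_pos: [0.4439, -0.2711, 0.0462]
tool_rot: [3.141, 0.001, 1.711]
contact_force: [-0.3, 0.2, -0.6]
opening: 0.0695
grip_force: 0.0
```

Emit:
step_arm(steps=[{"x": 0,"y": 0,"z": 0,"rx": 0,"ry": 0,"rz": 0,"claw": -1},{"x": 0,"y": 0,"z": 0,"rx": 0,"ry": 0,"rz": 0,"claw": -1},{"x": 0,"y": 0,"z": 0,"rx": 0,"ry": 0,"rz": 0,"claw": -1},{"x": 0,"y": 0,"z": 0,"rx": 0,"ry": 0,"rz": 0,"claw": -1},{"x": 0,"y": 0,"z": 0,"rx": 0,"ry": 0,"rz": 0,"claw": -1},{"x": 0,"y": 0,"z": 0,"rx": 0,"ry": 0,"rz": 0,"claw": -1}])

```text
time: 4.6
tool_pos: [0.4435, -0.2708, 0.0454]
tool_rot: [3.142, -0.0, 1.711]
contact_force: [0.0, -0.4, -0.7]
opening: 0.0298
grip_force: 0.0
```

```bash
python3 -c "
from h import *
s=robot.observe();[print(k,np.round(s[k],4)) for k in('time','tool_pos','tool_rot','contact_force','torque','opening','grip_force')]"
```

```text
time 4.6
tool_pos [ 0.4435 -0.2708  0.0454]
tool_rot [ 3.1416e+00 -1.0000e-04  1.7108e+00]
contact_force [ 0.0426 -0.3641 -0.6734]
torque [-0.1107  0.0458 -0.0227]
opening 0.0298
grip_force 0.0
```

Still closing (opening is 30 mm, heading for 10 mm).

Emit:
step_arm(steps=[{"x": 0,"y": 0,"z": 0,"rx": 0,"ry": 0,"rz": 0,"claw": -1},{"x": 0,"y": 0,"z": 0,"rx": 0,"ry": 0,"rz": 0,"claw": -1},{"x": 0,"y": 0,"z": 0,"rx": 0,"ry": 0,"rz": 0,"claw": -1},{"x": 0,"y": 0,"z": 0,"rx": 0,"ry": 0,"rz": 0,"claw": -1},{"x": 0,"y": 0,"z": 0,"rx": 0,"ry": 0,"rz": 0,"claw": -1},{"x": 0,"y": 0,"z": 0,"rx": 0,"ry": 0,"rz": 0,"claw": -1}])

```text
time: 5.1
tool_pos: [0.4436, -0.2708, 0.0454]
tool_rot: [3.141, -0.0, 1.711]
contact_force: [-0.5, -0.2, 0.5]
opening: 0.0004
grip_force: 0.0
```

The fingers shut on nothing, so I'll look.

```bash
python3 - <<'E'
from h import *
c="scene";im,D=read_camera(c);np.save("scene2.npy",D)
a=im[190:310,250:370];b=read_camera("top")[0][220:320,280:400]
a=cv2.resize(a,(400,400),interpolation=cv2.INTER_CUBIC);b=cv2.resize(b,(480,400),interpolation=cv2.INTER_CUBIC)[:,:390]
cv2.imwrite("pics/e.png",np.hstack([a,b]))
E
```

```text
(no output)
```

View pics/e.png

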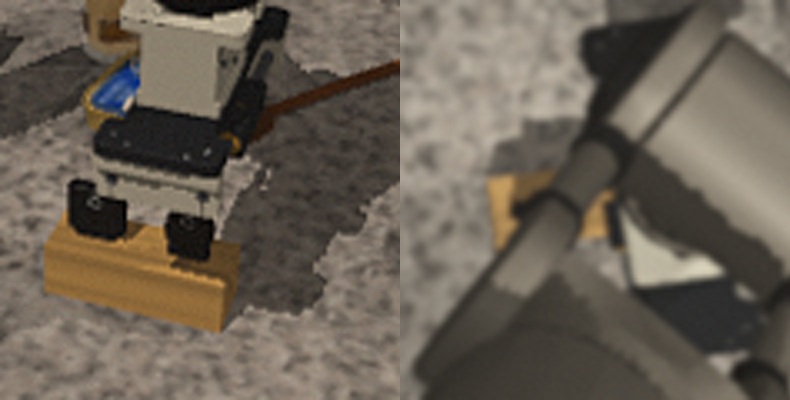

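The left crop shows the round head at (188,238) with the white gripper part directly above at (195,213). I'll use depth to see what is where.

```bash
python3 - <<'E'
from h import *
np.set_printoptions(precision=4,suppress=True,linewidth=200)
s=robot.observe();tp=s["tool_pos"];a=s["tool_rot"][2];print(tp,s["qpos"])
D=np.load("scene2.npy");im=cv2.imread("pics/e.png")
W=cloud("scene",D)+[.0018,.0016,0];q=W-tp
X=q[...,0]*np.cos(a)+q[...,1]*np.sin(a);Y=q[...,0]*np.sin(a)-q[...,1]*np.cos(a);Z=W[...,2]
for u in (302,306,310):
    for v in range(232,270,2): print(u,v,"X %.4f Y %.4f z %.4f"%(X[v,u],Y[v,u],Z[v,u]))
# also start-image fingers
s1=np.load("scene1.npy");W=cloud("scene",s1)+[.0018,.0016,0]
print([W[v,303].round(3).tolist() for v in range(182,206,2)])
E
```

```text
[ 0.4435 -0.2708  0.0454] [-0.6957  0.5041  1.7336  0.0001  0.9039 -0.8359]
302 232 X -0.0070 Y -0.0792 z 0.1839
302 234 X -0.0086 Y -0.0847 z 0.1833
302 236 X -0.0107 Y -0.0918 z 0.1840
302 238 X -0.0119 Y -0.0958 z 0.1825
302 240 X -0.0120 Y -0.0957 z 0.1780
302 242 X -0.0113 Y -0.0925 z 0.1713
302 244 X -0.0119 Y -0.0942 z 0.1680
302 246 X -0.0102 Y -0.0870 z 0.1581
302 248 X -0.0106 Y -0.0878 z 0.1542
302 250 X -0.0108 Y -0.0880 z 0.1497
302 252 X -0.0106 Y -0.0863 z 0.1438
302 254 X 0.0108 Y -0.0027 z 0.0735
302 256 X 0.0106 Y -0.0030 z 0.0683
302 258 X 0.0102 Y -0.0035 z 0.0633
302 260 X 0.0103 Y -0.0024 z 0.0570
302 262 X 0.0103 Y -0.0017 z 0.0509
302 264 X 0.0098 Y -0.0027 z 0.0462
302 266 X 0.0094 Y -0.0037 z 0.0415
302 268 X 0.0080 Y -0.0081 z 0.0396
306 232 X -0.0135 Y -0.0746 z 0.1824
306 234 X -0.0159 Y -0.0835 z 0.1842
306 236 X -0.0176 Y -0.0895 z 0.1841
306 238 X -0.0190 Y -0.0946 z 0.1834
306 240 X -0.0189 Y -0.0936 z 0.1782
306 242 X -0.0195 Y -0.0950 z 0.1749
306 244 X -0.0191 Y -0.0925 z 0.1686
306 246 X -0.0177 Y -0.0863 z 0.1595
306 248 X -0.0183 Y -0.0878 z 0.1
[... 652 characters left out ...]
 z 0.1669
310 248 X -0.0254 Y -0.0858 z 0.1564
310 250 X -0.0258 Y -0.0863 z 0.1522
310 252 X -0.0258 Y -0.0855 z 0.1470
310 254 X -0.0255 Y -0.0833 z 0.1406
310 256 X -0.0075 Y -0.0044 z 0.0740
310 258 X -0.0072 Y -0.0020 z 0.0667
310 260 X -0.0073 Y -0.0013 z 0.0607
310 262 X -0.0077 Y -0.0020 z 0.0559
310 264 X -0.0086 Y -0.0047 z 0.0526
310 266 X -0.0082 Y -0.0019 z 0.0449
310 268 X -0.0082 Y -0.0007 z 0.0383
[[0.379, -0.281, 0.279], [0.378, -0.282, 0.276], [0.38, -0.281, 0.271], [0.38, -0.281, 0.267], [0.381, -0.281, 0.263], [0.379, -0.282, 0.26], [0.38, -0.282, 0.255], [0.382, -0.281, 0.25], [0.38, -0.282, 0.247], [0.383, -0.281, 0.241], [0.393, -0.277, 0.231], [0.757, -0.125, -0.001]]
```

The depth puts the gripper's body bottom at about z 0.141 and the fingertips about 30 mm above the reported TCP. The fingers shut above the key, so the reported tool z is about 30 mm low. I'll open and measure this properly.

Emit:
step_arm(steps=[{"x": 0,"y": 0,"z": 0,"rx": 0,"ry": 0,"rz": 0,"claw": 1},{"x": 0,"y": 0,"z": 0,"rx": 0,"ry": 0,"rz": 0,"claw": 1},{"x": 0,"y": 0,"z": 0,"rx": 0,"ry": 0,"rz": 0,"claw": 1},{"x": 0,"y": 0,"z": 0,"rx": 0,"ry": 0,"rz": 0,"claw": 1},{"x": 0,"y": 0,"z": 0,"rx": 0,"ry": 0,"rz": 0,"claw": 1},{"x": 0,"y": 0,"z": 0,"rx": 0,"ry": 0,"rz": 0,"claw": 1},{"x": 0,"y": 0,"z": 0,"rx": 0,"ry": 0,"rz": 0,"claw": 1},{"x": 0,"y": 0,"z": 0,"rx": 0,"ry": 0,"rz": 0,"claw": 1},{"x": 0,"y": 0,"z": 0,"rx": 0,"ry": 0,"rz": 0,"claw": 1},{"x": 0,"y": 0,"z": 0,"rx": 0,"ry": 0,"rz": 0,"claw": 1},{"x": 0,"y": 0,"z": 0,"rx": 0,"ry": 0,"rz": 0,"claw": 1},{"x": 0,"y": 0,"z": 0,"rx": 0,"ry": 0,"rz": 0,"claw": 1}])

```text
time: 6.2
tool_pos: [0.4435, -0.2708, 0.0454]
tool_rot: [3.142, -0.0, 1.711]
contact_force: [-0.2, 0.9, 1.5]
opening: 0.076
grip_force: 0.0
```

```bash
python3 - <<'E'
from h import *
np.set_printoptions(precision=4,suppress=True,linewidth=200)
im,D=read_camera("scene");cv2.imwrite("pics/scene3.png",im);s=robot.observe();tp=s["tool_pos"];a=s["tool_rot"][2];print(tp,s["opening"])
W=cloud("scene",D)+[.0018,.0016,0];q=W-tp
X=q[...,0]*np.cos(a)+q[...,1]*np.sin(a);Y=q[...,0]*np.sin(a)-q[...,1]*np.cos(a);Z=W[...,2]
dark=im.max(2)<70
m=(D>0)&(abs(Y)<.03)&(abs(X)<.03)&(Z>.045)&(Z<.09)
print("key",m.sum(),np.percentile(X[m],[2,50,98]),np.percentile(Y[m],[2,50,98]),np.percentile(Z[m],[2,98]))
m=(D>0)&(Y<-.045)&(Y>-.075)&(abs(X)<.02)&(Z>.045)&(Z<.135)
print("near finger",m.sum(),np.percentile(X[m],[2,98]),np.percentile(Y[m],[2,98]),np.sort(Z[m])[:25])
a=im[180:300,240:380];cv2.imwrite("pics/f.png",cv2.resize(a,None,fx=5,fy=5,interpolation=cv2.INTER_CUBIC))
E
```

```text
[ 0.4435 -0.2708  0.0454] 0.07966488199162744
key 67 [-0.0143 -0.008  -0.0014] [-0.0053 -0.0028  0.0042] [0.0454 0.075 ]
near finger 141 [-0.0101  0.0117] [-0.0576 -0.0465] [0.0794 0.0796 0.0809 0.0809 0.0848 0.0859 0.0868 0.0875 0.0883 0.0883 0.0887 0.0888 0.0889 0.0891 0.0891 0.0894 0.0896 0.0901 0.0903 0.0904 0.0913 0.0913 0.0915 0.0917 0.0919]
```

View pics/f.png

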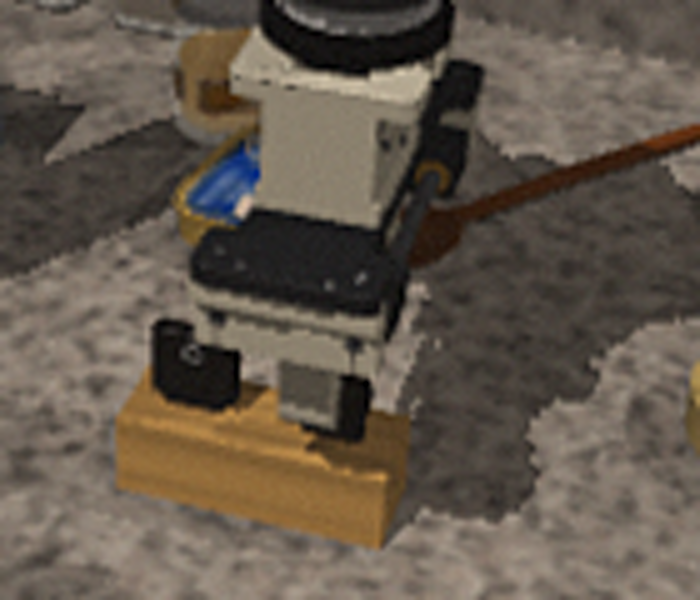

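The view shows the near fingertip bottom at about crop (308,428) in front of the round head. The tips sit near z 0.079, so the reported z is about 33 mm low. I'll go down another 31 mm and grip.

Emit:
step_arm(squeeze=25, steps=[{"x": 0.002,"y": 0.001,"z": 0,"rx": 0,"ry": 0,"rz": 0,"claw": 1},{"x": 0.002,"y": 0.001,"z": 0,"rx": 0,"ry": 0,"rz": 0,"claw": 1},{"x": 0.002,"y": 0.001,"z": 0.01,"rx": 0,"ry": 0,"rz": 0,"claw": 1},{"x": 0.002,"y": 0.001,"z": 0.018,"rx": 0,"ry": 0,"rz": 0,"claw": 1},{"x": 0.002,"y": 0.001,"z": 0.026,"rx": 0,"ry": 0,"rz": 0,"claw": 1},{"x": 0.002,"y": 0.001,"z": 0.033,"rx": 0,"ry": 0,"rz": 0,"claw": 1},{"x": 0.002,"y": 0.001,"z": 0.038,"rx": 0,"ry": 0,"rz": 0,"claw": 1},{"x": 0.002,"y": 0.001,"z": 0.041,"rx": 0,"ry": 0,"rz": 0,"claw": 1},{"x": 0.002,"y": 0.001,"z": 0.041,"rx": 0,"ry": 0,"rz": 0,"claw": -1},{"x": 0.002,"y": 0.001,"z": 0.041,"rx": 0,"ry": 0,"rz": 0,"claw": -1},{"x": 0.002,"y": 0.001,"z": 0.041,"rx": 0,"ry": 0,"rz": 0,"claw": -1},{"x": 0.002,"y": 0.001,"z": 0.041,"rx": 0,"ry": 0,"rz": 0,"claw": -1}])

```text
time: 7.25
tool_pos: [0.4442, -0.2694, 0.0149]
tool_rot: [3.141, 0.0, 1.711]
contact_force: [-0.7, 1.2, 0.3]
opening: 0.0698
grip_force: 0.0
```

Emit:
step_arm(steps=[{"x": 0,"y": 0,"z": 0,"rx": 0,"ry": 0,"rz": 0,"claw": -1},{"x": 0,"y": 0,"z": 0,"rx": 0,"ry": 0,"rz": 0,"claw": -1},{"x": 0,"y": 0,"z": 0,"rx": 0,"ry": 0,"rz": 0,"claw": -1},{"x": 0,"y": 0,"z": 0,"rx": 0,"ry": 0,"rz": 0,"claw": -1},{"x": 0,"y": 0,"z": 0,"rx": 0,"ry": 0,"rz": 0,"claw": -1},{"x": 0,"y": 0,"z": 0,"rx": 0,"ry": 0,"rz": 0,"claw": -1},{"x": 0,"y": 0,"z": 0,"rx": 0,"ry": 0,"rz": 0,"claw": -1},{"x": 0,"y": 0,"z": 0,"rx": 0,"ry": 0,"rz": 0,"claw": -1},{"x": 0,"y": 0,"z": 0,"rx": 0,"ry": 0,"rz": 0,"claw": -1},{"x": 0,"y": 0,"z": 0,"rx": 0,"ry": 0,"rz": 0,"claw": -1},{"x": 0,"y": 0,"z": 0,"rx": 0,"ry": 0,"rz": 0,"claw": -1},{"x": 0,"y": 0,"z": 0,"rx": 0,"ry": 0,"rz": 0,"claw": -1}])

```text
time: 8.25
tool_pos: [0.4441, -0.2692, 0.0146]
tool_rot: [3.142, -0.0, 1.711]
contact_force: [-1.0, -0.3, -0.9]
opening: 0.0098
grip_force: 25.0
```

Gripped at 9.8 mm, 25 N. Now lift straight up with a firmer grip.

Emit:
step_arm(squeeze=50, steps=[{"x": 0,"y": 0,"z": 0,"rx": 0,"ry": 0,"rz": 0,"claw": -1},{"x": 0,"y": 0,"z": -0.01,"rx": 0,"ry": 0,"rz": 0,"claw": -1},{"x": 0,"y": 0,"z": -0.025,"rx": 0,"ry": 0,"rz": 0,"claw": -1},{"x": 0,"y": 0,"z": -0.045,"rx": 0,"ry": 0,"rz": 0,"claw": -1},{"x": 0,"y": 0,"z": -0.07,"rx": 0,"ry": 0,"rz": 0,"claw": -1},{"x": 0,"y": 0,"z": -0.1,"rx": 0,"ry": 0,"rz": 0,"claw": -1},{"x": 0,"y": 0,"z": -0.13,"rx": 0,"ry": 0,"rz": 0,"claw": -1},{"x": 0,"y": 0,"z": -0.16,"rx": 0,"ry": 0,"rz": 0,"claw": -1},{"x": 0,"y": 0,"z": -0.18,"rx": 0,"ry": 0,"rz": 0,"claw": -1},{"x": 0,"y": 0,"z": -0.185,"rx": 0,"ry": 0,"rz": 0,"claw": -1},{"x": 0,"y": 0,"z": -0.185,"rx": 0,"ry": 0,"rz": 0,"claw": -1}])

```text
time: 9.17
tool_pos: [0.4444, -0.2696, 0.1547]
tool_rot: [3.14, 0.002, 1.711]
contact_force: [0.4, 0.1, 0.1]
opening: 0.0099
grip_force: 50.0
```

```bash
python3 - <<'E'
from h import *
np.set_printoptions(precision=4,suppress=True,linewidth=200)
im,D=read_camera("scene");cv2.imwrite("pics/scene4.png",im);s=robot.observe();tp=s["tool_pos"];a=s["tool_rot"][2];print(s["time"],tp,s["tool_rot"],s["opening"],s["contact_force"])
W=cloud("scene",D);q=W-tp
m=(D>0)&(np.hypot(q[...,0],q[...,1])<.03)&(W[...,2]>.09)&(W[...,2]<.24)&(im.max(2)<75)
print("key z",np.percentile(W[m],[1,50,99],axis=0))
m=(D>0)&(np.hypot(q[...,0],q[...,1])<.022)&(W[...,2]>.1)&(W[...,2]<.2);Z=W[...,2]
for lo in np.arange(.125,.2,.005):
    k=m&(Z>=lo)&(Z<lo+.005)
    if k.sum(): print(round(lo,3),k.sum(),W[k].mean(0),np.ptp(W[k][:,1]),im[k].mean(0))
plan((.4500,-.09,.152),143,(.4442,-.2692,.1533,98))
plan((.4650,.1107,.152),187.2,(.45,-.09,.152,143))
E
```

```text
9.2167 [ 0.4439 -0.2691  0.1534] [3.1415 0.0001 1.7109] 0.009447330893083857 [ 0.238   0.3033 -0.6273]
key z [[ 0.4188 -0.2864  0.1457]
 [ 0.4397 -0.2731  0.1815]
 [ 0.4472 -0.2611  0.2113]]
0.145 7 [ 0.4426 -0.2718  0.147 ] 0.007669558746067229 [43.8571 48.2857 53.1429]
0.15 13 [ 0.4413 -0.272   0.1522] 0.009222541648650884 [44.7692 47.6154 50.2308]
0.155 12 [ 0.4408 -0.2709  0.1575] 0.011360016608427947 [43.0833 46.0833 48.8333]
0.16 13 [ 0.4408 -0.2727  0.1626] 0.011677223823028215 [41.6154 44.2308 46.1538]
0.165 13 [ 0.4409 -0.2709  0.1676] 0.010721996234368814 [44.2308 46.5385 49.1538]
0.17 13 [ 0.4414 -0.2706  0.1725] 0.01064067214928277 [42.5385 45.2308 47.6923]
0.175 10 [ 0.4402 -0.2722  0.1777] 0.0205547352569036 [36.3 40.2 43.7]
0.18 17 [ 0.4382 -0.2734  0.1821] 0.02717988624588863 [22.4706 24.4118 26.4118]
0.185 18 [ 0.4367 -0.2782  0.1875] 0.023955156417256485 [31.0556 34.6111 37.8333]
0.19 13 [ 0.4318 -0.2763  0.1925] 0.020766670221780248 [41.2308 47.3077 51.7692]
0.195 12 [ 0.4357 -0.2822  0.1969] 0.016147492432965316 [36.5  42.25 46.  ]
x 0.2355 y 0.0409 z 0.0017 rz -1.000 rows 4.299725417517447 6.284916201117318
x 0.1451 y 0.2258 z -0.0000 rz -0.982 rows 4.82637308219257 6.173184357541897
```

The key hangs straight with its blade tip at z 0.145, as expected. Next, carry it to above the lock.

Emit:
step_arm(steps=[{"x": 0.235,"y": 0.041,"z": 0,"rx": 0,"ry": 0,"rz": -1,"claw": -1},{"x": 0.235,"y": 0.041,"z": 0,"rx": 0,"ry": 0,"rz": -1,"claw": -1},{"x": 0.235,"y": 0.041,"z": 0,"rx": 0,"ry": 0,"rz": -1,"claw": -1},{"x": 0.235,"y": 0.041,"z": 0,"rx": 0,"ry": 0,"rz": -1,"claw": -1},{"x": 0.235,"y": 0.041,"z": 0,"rx": 0,"ry": 0,"rz": -1,"claw": -1},{"x": 0.235,"y": 0.041,"z": 0,"rx": 0,"ry": 0,"rz": -1,"claw": -1},{"x": 0.235,"y": 0.041,"z": 0,"rx": 0,"ry": 0,"rz": -1,"claw": -1},{"x": 0.235,"y": 0.041,"z": 0,"rx": 0,"ry": 0,"rz": -1,"claw": -1},{"x": 0.235,"y": 0.041,"z": 0,"rx": 0,"ry": 0,"rz": -1,"claw": -1}])

```text
time: 9.97
tool_pos: [0.4492, -0.0901, 0.1524]
tool_rot: [-3.141, -0.002, 2.495]
contact_force: [-0.1, -0.0, -0.1]
opening: 0.0101
grip_force: 50.0
```

Emit:
step_arm(steps=[{"x": 0.145,"y": 0.225,"z": 0,"rx": 0,"ry": 0,"rz": -0.982,"claw": -1},{"x": 0.145,"y": 0.225,"z": 0,"rx": 0,"ry": 0,"rz": -0.982,"claw": -1},{"x": 0.145,"y": 0.225,"z": 0,"rx": 0,"ry": 0,"rz": -0.982,"claw": -1},{"x": 0.145,"y": 0.225,"z": 0,"rx": 0,"ry": 0,"rz": -0.982,"claw": -1},{"x": 0.145,"y": 0.225,"z": 0,"rx": 0,"ry": 0,"rz": -0.982,"claw": -1},{"x": 0.145,"y": 0.225,"z": 0,"rx": 0,"ry": 0,"rz": -0.982,"claw": -1},{"x": 0.145,"y": 0.225,"z": 0,"rx": 0,"ry": 0,"rz": -0.982,"claw": -1},{"x": 0.145,"y": 0.225,"z": 0,"rx": 0,"ry": 0,"rz": -0.982,"claw": -1},{"x": 0.145,"y": 0.225,"z": 0,"rx": 0,"ry": 0,"rz": -0.982,"claw": -1},{"x": 0.145,"y": 0.225,"z": 0,"rx": 0,"ry": 0,"rz": -0.982,"claw": -1}])

```text
time: 10.8
tool_pos: [0.4645, 0.1087, 0.1532]
tool_rot: [-3.142, -0.0, -3.021]
contact_force: [0.9, -0.4, -0.6]
opening: 0.0095
grip_force: 50.0
```

```bash
python3 - <<'E'
from h import *
np.set_printoptions(precision=4,suppress=True,linewidth=200)
im,D=read_camera("scene");cv2.imwrite("pics/scene5.png",im);s=robot.observe();tp=s["tool_pos"];print(s["time"],s["qpos"],tp,s["tool_rot"],s["opening"],s["contact_force"])
W=cloud("scene",D);q=W-tp;Z=W[...,2]
m=(D>0)&(np.hypot(q[...,0],q[...,1])<.022)&(Z>.11)
for lo in np.arange(.135,.185,.005):
    k=m&(Z>=lo)&(Z<lo+.005)
    if k.sum(): print(round(lo,3),k.sum(),W[k].mean(0),W[k].min(0),W[k].max(0))
k=m&(Z>.145)&(Z<.175)
v,u=np.where(k);print("blade px u",u.min(),u.max(),u.mean(),"v",v.min(),v.max())
a=im[140:235,120:230];cv2.imwrite("pics/g.png",cv2.resize(a,None,fx=6,fy=6,interpolation=cv2.INTER_CUBIC))
E
```

```text
10.85 [ 0.0691  0.2962  1.7163  0.      1.1292 -1.6233] [0.4646 0.1087 0.1533] [ 3.1416 -0.0002 -3.02  ] 0.010123860608291804 [-0.6442 -1.3797 -0.7003]
0.14 2 [0.4644 0.1082 0.1432] [0.4616 0.1072 0.1417] [0.4672 0.1093 0.1447]
0.145 4 [0.4615 0.1056 0.1486] [0.4583 0.1049 0.1473] [0.4641 0.1068 0.1496]
0.15 7 [0.4604 0.107  0.1524] [0.4577 0.1056 0.1505] [0.4671 0.1089 0.1543]
0.155 9 [0.462  0.1062 0.1577] [0.4577 0.1042 0.1554] [0.4667 0.1094 0.1593]
0.16 8 [0.4638 0.1067 0.1628] [0.4588 0.1044 0.1606] [0.4692 0.1092 0.1644]
0.165 6 [0.4624 0.1064 0.1675] [0.4579 0.1046 0.1657] [0.468  0.1079 0.1684]
0.17 7 [0.4612 0.1059 0.1726] [0.4573 0.105  0.1706] [0.4657 0.1082 0.1748]
0.175 9 [0.4579 0.1042 0.1786] [0.448  0.1014 0.1758] [0.472  0.1086 0.18  ]
0.18 11 [0.4512 0.1051 0.1831] [0.4477 0.0994 0.1814] [0.4616 0.1167 0.1848]
blade px u 168 172 170.4390243902439 v 173 183
```

View pics/g.png

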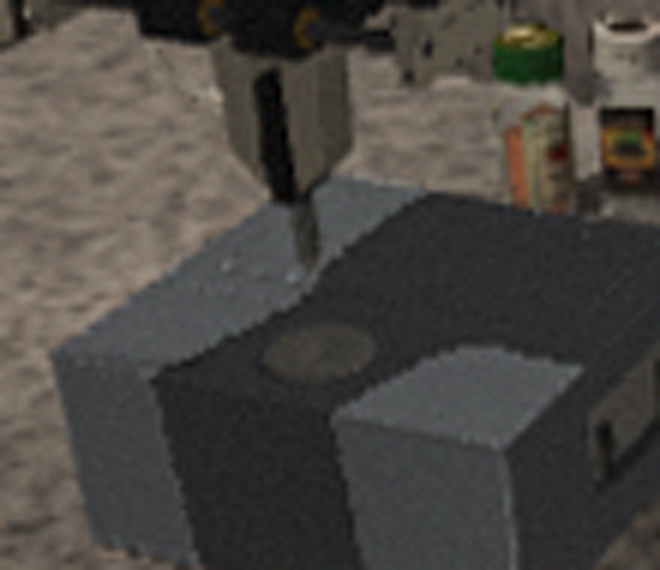

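The view shows the key hanging over the box with its tip at crop (312,270) and the ring centre at (318,351). I'll lower to about 8 mm above the ring and compare tip with ring there.

Emit:
step_arm(steps=[{"x": 0,"y": 0,"z": 0.01,"rx": 0,"ry": 0,"rz": 0,"claw": -1},{"x": 0,"y": 0,"z": 0.02,"rx": 0,"ry": 0,"rz": 0,"claw": -1},{"x": 0,"y": 0,"z": 0.03,"rx": 0,"ry": 0,"rz": 0,"claw": -1},{"x": 0,"y": 0,"z": 0.038,"rx": 0,"ry": 0,"rz": 0,"claw": -1},{"x": 0,"y": 0,"z": 0.043,"rx": 0,"ry": 0,"rz": 0,"claw": -1},{"x": 0,"y": 0,"z": 0.043,"rx": 0,"ry": 0,"rz": 0,"claw": -1},{"x": 0,"y": 0,"z": 0.043,"rx": 0,"ry": 0,"rz": 0,"claw": -1}])

```text
time: 11.43
tool_pos: [0.4644, 0.1098, 0.1209]
tool_rot: [3.141, -0.001, -3.016]
contact_force: [0.2, 0.4, 0.0]
opening: 0.0095
grip_force: 50.0
```

```bash
python3 - <<'E'
from h import *
np.set_printoptions(precision=4,suppress=True,linewidth=200)
fr=[];dd=[]
for _ in range(6):
    im,D=read_camera("scene");fr.append(im.astype(float));dd.append(D)
im=np.mean(fr,0);D=np.median(dd,0);np.save("s6.npy",im);s=robot.observe();tp=s["tool_pos"];print(s["time"],tp,s["tool_rot"],s["contact_force"])
W=cloud("scene",D);q=W-tp;Z=W[...,2]
m=(D>0)&(np.hypot(q[...,0],q[...,1])<.02)&(Z>.107)&(Z<.15)
for lo in np.arange(.105,.15,.005):
    k=m&(Z>=lo)&(Z<lo+.005)
    if k.sum(): print(round(lo,3),k.sum(),W[k].mean(0),W[k].min(0),W[k].max(0))
for l in nets.landmark_of("scene","keyhole")+nets.landmark_of("scene","key"): print(l)
p=camera_params("scene")
def proj(X): 
    c=np.array(p["R"])@X+p["t"];return c[0]/c[2]*p["fx"]+p["cx"],c[1]/c[2]*p["fy"]+p["cy"]
zt=tp[2]-.0086
for z in (.104,zt,zt+.005,zt+.034): print("axis z",round(z,4),proj(np.array([tp[0],tp[1],z])))
a=im[165:215,150:200];cv2.imwrite("pics/hh.png",cv2.resize(a,None,fx=12,fy=12,interpolation=cv2.INTER_CUBIC)*1.6)
E
```

```text
11.7333 [0.4647 0.1099 0.1214] [ 3.1415  0.0007 -3.0156] [-0.4391  0.857  -0.8339]
0.11 2 [0.4622 0.1083 0.1131] [0.4602 0.108  0.112 ] [0.4642 0.1086 0.1141]
0.115 6 [0.4634 0.1075 0.1175] [0.4582 0.1064 0.1162] [0.4693 0.109  0.1185]
0.12 7 [0.4619 0.1072 0.122 ] [0.4579 0.1062 0.1205] [0.4686 0.1081 0.1243]
0.125 7 [0.4614 0.1076 0.1275] [0.4577 0.1069 0.1253] [0.4662 0.1098 0.1292]
0.13 8 [0.4615 0.1076 0.1328] [0.4574 0.106  0.1302] [0.4686 0.1093 0.1348]
0.135 8 [0.4636 0.1076 0.1378] [0.4581 0.1066 0.1356] [0.4686 0.1086 0.1398]
0.14 4 [0.463  0.1072 0.142 ] [0.4577 0.1068 0.1408] [0.4687 0.1077 0.1432]
0.145 11 [0.4569 0.1051 0.1479] [0.4499 0.1022 0.146 ] [0.4756 0.1094 0.1499]
{'pixel': [195.2, 177.1], 'conf': 0.82}
{'pixel': [222.2, 189.9], 'conf': 0.43}
{'pixel': [194.3, 174.5], 'conf': 0.4}
axis z 0.104 (np.float64(173.14298867611473), np.float64(197.56663086997276))
axis z 0.1128 (np.float64(172.67784753976622), np.float64(194.51612328709922))
axis z 0.1178 (np.float64(172.41269936293912), np.float64(192.77721769309883))
axis z 0.1468 (np.float64(170.84723301644152), np.float64(182.51051241260475))[ WARN:0@8.727] global loadsave.cpp:1063 imwrite_ Unsupported depth image for selected encoder is fallbacked to CV_8U.
```

View pics/hh.png

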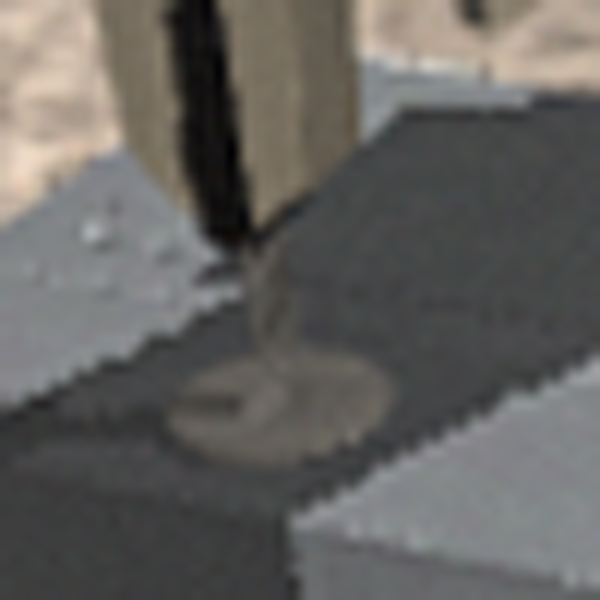

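The view shows the ring centred near crop (282,407) and the blade axis arriving near (291,397). Combined with the top camera, that calls for about +1.6 mm in y. Shift and descend gently into the lead-in.

Emit:
step_arm(steps=[{"x": 0,"y": 0.002,"z": 0,"rx": 0,"ry": 0,"rz": 0,"claw": -1},{"x": 0,"y": 0.002,"z": 0.003,"rx": 0,"ry": 0,"rz": 0,"claw": -1},{"x": 0,"y": 0.002,"z": 0.006,"rx": 0,"ry": 0,"rz": 0,"claw": -1},{"x": 0,"y": 0.002,"z": 0.009,"rx": 0,"ry": 0,"rz": 0,"claw": -1},{"x": 0,"y": 0.002,"z": 0.012,"rx": 0,"ry": 0,"rz": 0,"claw": -1},{"x": 0,"y": 0.002,"z": 0.014,"rx": 0,"ry": 0,"rz": 0,"claw": -1},{"x": 0,"y": 0.002,"z": 0.016,"rx": 0,"ry": 0,"rz": 0,"claw": -1},{"x": 0,"y": 0.002,"z": 0.016,"rx": 0,"ry": 0,"rz": 0,"claw": -1}])

```text
time: 12.5
tool_pos: [0.4641, 0.1113, 0.1088]
tool_rot: [3.141, -0.001, -3.016]
contact_force: [-0.6, -0.1, -0.1]
opening: 0.0097
grip_force: 50.0
```

The tip is 4 mm down with no force, so it's in the lead-in. I'll continue in small steps.

Emit:
step_arm(steps=[{"x": 0,"y": 0,"z": 0.002,"rx": 0,"ry": 0,"rz": 0,"claw": -1},{"x": 0,"y": 0,"z": 0.004,"rx": 0,"ry": 0,"rz": 0,"claw": -1},{"x": 0,"y": 0,"z": 0.005,"rx": 0,"ry": 0,"rz": 0,"claw": -1},{"x": 0,"y": 0,"z": 0.005,"rx": 0,"ry": 0,"rz": 0,"claw": -1}])

```text
time: 12.83
tool_pos: [0.4642, 0.1113, 0.1053]
tool_rot: [3.142, -0.0, -3.016]
contact_force: [-0.5, 0.0, 0.2]
opening: 0.0096
grip_force: 50.0
```

Emit:
step_arm(steps=[{"x": 0,"y": 0,"z": 0.002,"rx": 0,"ry": 0,"rz": 0,"claw": -1},{"x": 0,"y": 0,"z": 0.004,"rx": 0,"ry": 0,"rz": 0,"claw": -1},{"x": 0,"y": 0,"z": 0.005,"rx": 0,"ry": 0,"rz": 0,"claw": -1},{"x": 0,"y": 0,"z": 0.005,"rx": 0,"ry": 0,"rz": 0,"claw": -1}])

```text
time: 13.17
tool_pos: [0.4649, 0.1118, 0.1019]
tool_rot: [3.141, 0.002, -3.016]
contact_force: [1.1, 2.6, 0.6]
opening: 0.0097
grip_force: 50.0
```

```bash
python3 -c "
from h import *
s=robot.observe();[print(k,np.round(s[k],4)) for k in('time','tool_pos','tool_rot','contact_force','torque')]"
```

```text
time 13.1667
tool_pos [0.4649 0.1118 0.1019]
tool_rot [ 3.1409e+00  1.6000e-03 -3.0158e+00]
contact_force [1.1448 2.6028 0.5973]
torque [ 0.7689 -0.3693 -0.0062]
```

The hole's wall pushes toward +y, so I'll follow it by about 0.6 mm while descending.

Emit:
step_arm(steps=[{"x": -0.0003,"y": 0.0008,"z": 0,"rx": 0,"ry": 0,"rz": 0,"claw": -1},{"x": -0.0003,"y": 0.0008,"z": 0.002,"rx": 0,"ry": 0,"rz": 0,"claw": -1},{"x": -0.0003,"y": 0.0008,"z": 0.004,"rx": 0,"ry": 0,"rz": 0,"claw": -1},{"x": -0.0003,"y": 0.0008,"z": 0.005,"rx": 0,"ry": 0,"rz": 0,"claw": -1},{"x": -0.0003,"y": 0.0008,"z": 0.005,"rx": 0,"ry": 0,"rz": 0,"claw": -1}])

```text
time: 13.58
tool_pos: [0.465, 0.1119, 0.0982]
tool_rot: [-3.142, 0.001, -3.016]
contact_force: [1.9, 1.0, 3.7]
opening: 0.0099
grip_force: 50.0
```

The pins are met at 14 mm down. Now rock the key while pressing lightly.

Emit:
step_arm(steps=[{"x": -0.0003,"y": 0,"z": 0.001,"rx": 0,"ry": 0,"rz": 0.13,"claw": -1},{"x": -0.0003,"y": 0,"z": 0.002,"rx": 0,"ry": 0,"rz": 0.13,"claw": -1},{"x": -0.0003,"y": 0,"z": 0.003,"rx": 0,"ry": 0,"rz": -0.13,"claw": -1},{"x": -0.0003,"y": 0,"z": 0.003,"rx": 0,"ry": 0,"rz": -0.13,"claw": -1},{"x": -0.0003,"y": 0,"z": 0.004,"rx": 0,"ry": 0,"rz": 0.13,"claw": -1},{"x": -0.0003,"y": 0,"z": 0.004,"rx": 0,"ry": 0,"rz": 0.13,"claw": -1},{"x": -0.0003,"y": 0,"z": 0.005,"rx": 0,"ry": 0,"rz": -0.13,"claw": -1},{"x": -0.0003,"y": 0,"z": 0.005,"rx": 0,"ry": 0,"rz": -0.13,"claw": -1},{"x": -0.0003,"y": 0,"z": 0.006,"rx": 0,"ry": 0,"rz": 0.13,"claw": -1},{"x": -0.0003,"y": 0,"z": 0.006,"rx": 0,"ry": 0,"rz": 0.13,"claw": -1},{"x": -0.0003,"y": 0,"z": 0.006,"rx": 0,"ry": 0,"rz": 0,"claw": -1},{"x": -0.0003,"y": 0,"z": 0.006,"rx": 0,"ry": 0,"rz": 0,"claw": -1}])

```text
time: 14.58
tool_pos: [0.465, 0.112, 0.0933]
tool_rot: [3.142, 0.001, -3.012]
contact_force: [2.1, 1.8, -0.2]
opening: 0.0098
grip_force: 50.0
```

Emit:
step_arm(steps=[{"x": -0.0005,"y": 0.0004,"z": 0.001,"rx": 0,"ry": 0,"rz": 0.13,"claw": -1},{"x": -0.0005,"y": 0.0004,"z": 0.002,"rx": 0,"ry": 0,"rz": 0.13,"claw": -1},{"x": -0.0005,"y": 0.0004,"z": 0.003,"rx": 0,"ry": 0,"rz": -0.13,"claw": -1},{"x": -0.0005,"y": 0.0004,"z": 0.004,"rx": 0,"ry": 0,"rz": -0.13,"claw": -1},{"x": -0.0005,"y": 0.0004,"z": 0.005,"rx": 0,"ry": 0,"rz": 0.13,"claw": -1},{"x": -0.0005,"y": 0.0004,"z": 0.006,"rx": 0,"ry": 0,"rz": 0.13,"claw": -1},{"x": -0.0005,"y": 0.0004,"z": 0.007,"rx": 0,"ry": 0,"rz": -0.13,"claw": -1},{"x": -0.0005,"y": 0.0004,"z": 0.008,"rx": 0,"ry": 0,"rz": -0.13,"claw": -1},{"x": -0.0005,"y": 0.0004,"z": 0.009,"rx": 0,"ry": 0,"rz": 0.13,"claw": -1},{"x": -0.0005,"y": 0.0004,"z": 0.009,"rx": 0,"ry": 0,"rz": 0.13,"claw": -1},{"x": -0.0005,"y": 0.0004,"z": 0.009,"rx": 0,"ry": 0,"rz": 0,"claw": -1},{"x": -0.0005,"y": 0.0004,"z": 0.009,"rx": 0,"ry": 0,"rz": 0,"claw": -1}])

```text
time: 15.58
tool_pos: [0.465, 0.1125, 0.0868]
tool_rot: [3.141, 0.0, -3.014]
contact_force: [0.8, 3.6, 3.3]
opening: 0.0096
grip_force: 50.0
```

Emit:
step_arm(steps=[{"x": -0.0003,"y": 0.0006,"z": 0.001,"rx": 0,"ry": 0,"rz": 0.13,"claw": -1},{"x": -0.0003,"y": 0.0006,"z": 0.002,"rx": 0,"ry": 0,"rz": 0.13,"claw": -1},{"x": -0.0003,"y": 0.0006,"z": 0.003,"rx": 0,"ry": 0,"rz": -0.13,"claw": -1},{"x": -0.0003,"y": 0.0006,"z": 0.004,"rx": 0,"ry": 0,"rz": -0.13,"claw": -1},{"x": -0.0003,"y": 0.0006,"z": 0.005,"rx": 0,"ry": 0,"rz": 0.13,"claw": -1},{"x": -0.0003,"y": 0.0006,"z": 0.006,"rx": 0,"ry": 0,"rz": 0.13,"claw": -1},{"x": -0.0003,"y": 0.0006,"z": 0.007,"rx": 0,"ry": 0,"rz": -0.13,"claw": -1},{"x": -0.0003,"y": 0.0006,"z": 0.008,"rx": 0,"ry": 0,"rz": -0.13,"claw": -1},{"x": -0.0003,"y": 0.0006,"z": 0.009,"rx": 0,"ry": 0,"rz": 0,"claw": -1},{"x": -0.0003,"y": 0.0006,"z": 0.009,"rx": 0,"ry": 0,"rz": 0,"claw": -1}])

```text
time: 16.42
tool_pos: [0.465, 0.1126, 0.0797]
tool_rot: [-3.141, -0.001, -3.019]
contact_force: [1.2, 0.9, 1.4]
opening: 0.0096
grip_force: 50.0
```

Emit:
step_arm(steps=[{"x": 0,"y": 0,"z": 0.001,"rx": 0,"ry": 0,"rz": 0,"claw": -1},{"x": 0,"y": 0,"z": 0.002,"rx": 0,"ry": 0,"rz": 0,"claw": -1},{"x": 0,"y": 0,"z": 0.002,"rx": 0,"ry": 0,"rz": 0,"claw": -1},{"x": 0,"y": 0,"z": 0.002,"rx": 0,"ry": 0,"rz": 0,"claw": -1}])

```text
time: 16.75
tool_pos: [0.465, 0.1126, 0.0785]
tool_rot: [-3.141, -0.0, -3.014]
contact_force: [-0.3, 1.3, 4.8]
opening: 0.0096
grip_force: 50.0
```

Emit:
step_arm(steps=[{"x": 0,"y": 0,"z": 0.001,"rx": 0,"ry": 0,"rz": 0,"claw": -1},{"x": 0,"y": 0,"z": 0.002,"rx": 0,"ry": 0,"rz": 0,"claw": -1},{"x": 0,"y": 0,"z": 0.002,"rx": 0,"ry": 0,"rz": 0,"claw": -1},{"x": 0,"y": 0,"z": 0.002,"rx": 0,"ry": 0,"rz": 0,"claw": -1}])

```text
time: 17.08
tool_pos: [0.4652, 0.1126, 0.0782]
tool_rot: [-3.141, 0.001, -3.014]
contact_force: [-3.5, 0.6, 15.5]
opening: 0.0097
grip_force: 50.0
```

The shoulder is seated (15 N, z matches home). Next, turn clockwise the first 45°.

Emit:
step_arm(steps=[{"x": 0,"y": 0,"z": -0.0005,"rx": 0,"ry": 0,"rz": 0.1,"claw": -1},{"x": 0,"y": 0,"z": -0.0005,"rx": 0,"ry": 0,"rz": 0.2,"claw": -1},{"x": 0,"y": 0,"z": -0.0005,"rx": 0,"ry": 0,"rz": 0.3,"claw": -1},{"x": 0,"y": 0,"z": -0.0005,"rx": 0,"ry": 0,"rz": 0.4,"claw": -1},{"x": 0,"y": 0,"z": -0.0005,"rx": 0,"ry": 0,"rz": 0.5,"claw": -1},{"x": 0,"y": 0,"z": -0.0005,"rx": 0,"ry": 0,"rz": 0.6,"claw": -1},{"x": 0,"y": 0,"z": -0.0005,"rx": 0,"ry": 0,"rz": 0.6,"claw": -1}])

```text
time: 17.67
tool_pos: [0.4655, 0.1131, 0.0783]
tool_rot: [3.141, 0.001, 2.794]
contact_force: [-1.4, 1.3, 12.0]
opening: 0.0098
grip_force: 50.0
```

```bash
python3 -c "
from h import *
s=robot.observe();[print(k,np.round(s[k],4)) for k in('time','tool_pos','tool_rot','contact_force','torque','qpos')]"
```

```text
time 17.6667
tool_pos [0.4655 0.1131 0.0783]
tool_rot [3.1406e+00 9.0000e-04 2.7936e+00]
contact_force [-1.4004  1.321  12.0226]
torque [ 0.4109  0.3482 -0.0306]
qpos [ 7.7800e-02  3.9420e-01  1.8116e+00  6.0000e-04  9.3460e-01 -1.1453e+00]
```

Emit:
step_arm(steps=[{"x": 0,"y": 0,"z": 0,"rx": 0,"ry": 0,"rz": 0.1,"claw": -1},{"x": 0,"y": 0,"z": 0,"rx": 0,"ry": 0,"rz": 0.2,"claw": -1},{"x": 0,"y": 0,"z": 0,"rx": 0,"ry": 0,"rz": 0.3,"claw": -1},{"x": 0,"y": 0,"z": 0,"rx": 0,"ry": 0,"rz": 0.4,"claw": -1},{"x": 0,"y": 0,"z": 0,"rx": 0,"ry": 0,"rz": 0.5,"claw": -1},{"x": 0,"y": 0,"z": 0,"rx": 0,"ry": 0,"rz": 0.6,"claw": -1},{"x": 0,"y": 0,"z": 0,"rx": 0,"ry": 0,"rz": 0.7,"claw": -1},{"x": 0,"y": 0,"z": 0,"rx": 0,"ry": 0,"rz": 0.8,"claw": -1},{"x": 0,"y": 0,"z": 0,"rx": 0,"ry": 0,"rz": 0.9,"claw": -1},{"x": 0,"y": 0,"z": 0,"rx": 0,"ry": 0,"rz": 1,"claw": -1},{"x": 0,"y": 0,"z": 0,"rx": 0,"ry": 0,"rz": 1,"claw": -1}])

```text
time: 18.58
tool_pos: [0.4659, 0.1136, 0.0783]
tool_rot: [3.139, -0.0, 2.008]
contact_force: [-0.3, 4.6, 11.6]
opening: 0.0097
grip_force: 50.0
```

```bash
python3 -c "
from h import *
s=robot.observe();[print(k,np.round(s[k],4)) for k in('time','tool_pos','tool_rot','contact_force','torque')]
im,D=read_camera('scene');W=cloud('scene',D);a=np.radians(7.2)
# height of lid strip just behind its front edge
X=(W[...,0]-.465)*np.cos(a)+(W[...,1]-.1115)*np.sin(a);Y=-(W[...,0]-.465)*np.sin(a)+(W[...,1]-.1115)*np.cos(a)
for lo in(-.02,.0,.042,.06,.1,.14):
  m=(D>0)&(X>lo)&(X<lo+.015)&(Y<-.05)&(Y>-.1)&(W[...,2]>.08)&(W[...,2]<.14);print(lo,m.sum(),np.median(W[m][:,2]) if m.any() else 0)
"
```

```text
time 18.5833
tool_pos [0.4659 0.1136 0.0783]
tool_rot [ 3.139e+00 -3.000e-04  2.008e+00]
contact_force [-0.3253  4.6331 11.5969]
torque [0.7152 0.1861 0.0281]
-0.02 64 0.09806178716977626
0.0 58 0.09796129115407948
0.042 49 0.10858777198336277
0.06 43 0.10743060376514152
0.1 42 0.10440845177775165
0.14 27 0.09973572190605723
```

Emit:
step_arm(steps=[{"x": 0.0006,"y": 0.0003,"z": 0,"rx": 0,"ry": 0,"rz": 0.1,"claw": -1},{"x": 0.0006,"y": 0.0003,"z": 0,"rx": 0,"ry": 0,"rz": 0.2,"claw": -1},{"x": 0.0006,"y": 0.0003,"z": 0,"rx": 0,"ry": 0,"rz": 0.3,"claw": -1},{"x": 0.0006,"y": 0.0003,"z": 0,"rx": 0,"ry": 0,"rz": 0.36,"claw": -1},{"x": 0.0006,"y": 0.0003,"z": 0,"rx": 0,"ry": 0,"rz": 0.42,"claw": -1},{"x": 0.0006,"y": 0.0003,"z": 0,"rx": 0,"ry": 0,"rz": 0.42,"claw": -1},{"x": 0.0006,"y": 0.0003,"z": 0,"rx": 0,"ry": 0,"rz": 0.42,"claw": -1}])

```text
time: 19.22
tool_pos: [0.4662, 0.1137, 0.0783]
tool_rot: [3.139, -0.0, 1.682]
contact_force: [1.0, 2.3, 10.6]
opening: 0.01
grip_force: 50.0
```

```bash
cat > chk.py <<'E'
from h import *
s=robot.observe();[print(k,np.round(s[k],4)) for k in('time','tool_pos','tool_rot','contact_force','torque','qpos')]
D=np.median([read_camera('scene')[1] for _ in range(4)],0);W=cloud('scene',D);a=np.radians(7.2)
X=(W[...,0]-.465)*np.cos(a)+(W[...,1]-.1115)*np.sin(a);Y=-(W[...,0]-.465)*np.sin(a)+(W[...,1]-.1115)*np.cos(a)
m=(D>0)&(X>.046)&(X<.15)&(Y<-.05)&(Y>-.1)&(W[...,2]>.09)&(W[...,2]<.14);f=np.polyfit(X[m],W[m][:,2],1);print("lid slope",f, "front edge", np.polyval(f,.038))
E
python3 chk.py
```

```text
time 19.2167
tool_pos [0.4662 0.1137 0.0783]
tool_rot [ 3.1389e+00 -4.0000e-04  1.6824e+00]
contact_force [ 1.0427  2.3102 10.6066]
torque [0.4752 0.0413 0.0939]
qpos [ 7.8900e-02  3.9470e-01  1.8107e+00  7.0000e-04  9.3350e-01 -3.3000e-02]
lid slope [-0.11245603  0.11755902] front edge 0.11328569433143859
```

Lid at about 0.112 rad, close to the stop. I'll turn on until the torque rises.

Emit:
step_arm(steps=[{"x": 0,"y": 0,"z": 0,"rx": 0,"ry": 0,"rz": 0.05,"claw": -1},{"x": 0,"y": 0,"z": 0,"rx": 0,"ry": 0,"rz": 0.1,"claw": -1},{"x": 0,"y": 0,"z": 0,"rx": 0,"ry": 0,"rz": 0.1,"claw": -1},{"x": 0,"y": 0,"z": 0,"rx": 0,"ry": 0,"rz": 0.1,"claw": -1}])

```text
time: 19.75
tool_pos: [0.4663, 0.1137, 0.0783]
tool_rot: [3.139, -0.001, 1.604]
contact_force: [0.5, 2.7, 10.9]
opening: 0.0098
grip_force: 50.0
```

```bash
python3 chk.py
```

```text
time 19.75
tool_pos [0.4663 0.1137 0.0783]
tool_rot [ 3.1388e+00 -6.0000e-04  1.6042e+00]
contact_force [ 0.4528  2.7429 10.8763]
torque [ 0.443  -0.0251  0.2328]
qpos [7.9000e-02 3.9470e-01 1.8107e+00 6.0000e-04 9.3340e-01 4.5200e-02]
lid slope [-0.11878689  0.11838262] front edge 0.11386871619545319
```

Emit:
step_arm(steps=[{"x": 0,"y": 0,"z": 0,"rx": 0,"ry": 0,"rz": 0.05,"claw": -1},{"x": 0,"y": 0,"z": 0,"rx": 0,"ry": 0,"rz": 0.05,"claw": -1},{"x": 0,"y": 0,"z": 0,"rx": 0,"ry": 0,"rz": 0.05,"claw": -1},{"x": 0,"y": 0,"z": 0,"rx": 0,"ry": 0,"rz": 0.05,"claw": -1}])

```text
time: 20.28
tool_pos: [0.4663, 0.1137, 0.0783]
tool_rot: [3.139, -0.001, 1.565]
contact_force: [0.9, 2.6, 10.9]
opening: 0.0098
grip_force: 50.0
```

```bash
python3 chk.py; python3 - <<'E'
from h import *
im=read_camera("scene")[0];cv2.imwrite("pics/end.png",cv2.resize(im[130:300,110:345],None,fx=3.3,fy=3.3,interpolation=cv2.INTER_CUBIC))
E
```

```text
time 20.2833
tool_pos [0.4663 0.1137 0.0783]
tool_rot [ 3.1387e+00 -6.0000e-04  1.5654e+00]
contact_force [ 0.943   2.5579 10.9333]
torque [0.4695 0.0051 0.3244]
qpos [7.9000e-02 3.9470e-01 1.8106e+00 5.0000e-04 9.3340e-01 8.4100e-02]
lid slope [-0.1187278  0.1184187] front edge 0.11390704359063909
```

View pics/end.png

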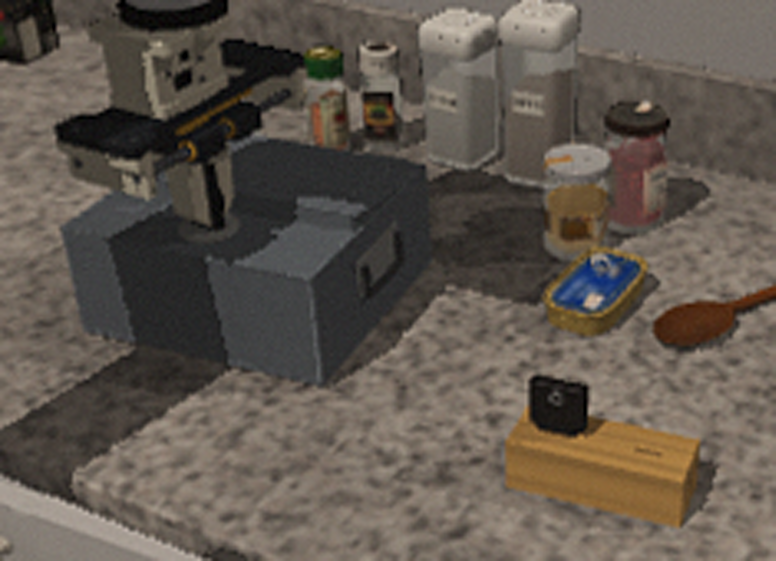

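The lid is up at the stop (0.119 rad, crop (330,205)). The key is seated at 11 N with firm torque, the square key is still in the block (558,405), and the bystanders are untouched. Handing in.

```bash
python3 -c "
from cell import robot
print(robot.hand_in())"
```

```text
the job is handed in; nothing more can be done
None
```

I've handed the job in: the round-headed key is fully in the lock and held turned to the stop with the lid's front edge about 15 mm up, the square key is still in the block, and the tape, jar and tin were not touched.

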